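# Hang the small dipper in its notch between the hanging cups

## Task

Take the small black-gripped dipper off the drying stand, lower it through the gap between the two cups hanging on the rack, on the same side as they hang, and hang it by its hook on the rack's bar so that the hook has dropped fully into the notch of the bar; feel for the notch by sliding the hook lightly along the bar. Never lean hard on the rack, and leave the two hanging cups and the standing mugs where they are. Let go of the dipper and leave it hanging still.

Things in the scene. Friction and masses are not known exactly. Their poses are not given: they have to be found in the camera images.
- dipper_grip (a point): Centre of the small steel dipper's black upright grip, 14 mm thick (x), 24 wide (y), 50 tall (z). Dipper's axes: z up, x from cup to hook. Below the grip a flat handle (6 thick, 18 wide) carries a cup 40 mm across, 45 high, its axis 20 mm towards -x of the grip's centre, its underside 135 mm below the centre. Mass about 0.25 kg (0.2 to 0.33).
- dipper_hook (a point): Middle of the underside of the dipper's hook bridge, which rests on the bar: 50 mm below the grip's centre and 10 mm towards +x. The bridge reaches from handle to +x and ends in a lip turned down 14 mm. Inside the hook is 14 mm wide in x (7 each way from this point); bridge and lip are 12 mm wide in y, the bridge 6 thick.
- stand: Drying stand, fixed: a plain upright steel plate 8 mm thick (x), 170 long (y), 75 tall, between two posts. Origin on the counter under the plate's middle; its level top edge (the bar) is 170 mm above the origin. The dipper hangs on it within 25 mm of its middle, cup towards -x, and comes free straight up.
- rack: Hanging rack, fixed: an upright steel plate (the bar), 8 mm thick (x), 380 long (y), 75 tall, in brackets at y = +165 and -165 mm. Origin on the counter under the plate's mid-plane, midway between the brackets; its top edge is 170 mm above it. The cups hang on its -x side; the dipper's cup must too.
- rack_mid (a point): Point at the bar's top, midway between the brackets. The top edge is level and has one notch, 15 mm wide (y), 9 deep, for the dipper's hook. The bar was clamped by hand: the notch's middle lies anywhere within 18 mm either side (in y) of this point and is not measured. The dipper is home when its bridge lies on the notch's floor, 161 mm above the counter.
- cup_left_hook (a point): Underside of the hook of the larger steel cup hanging loose on the bar on the rack's +y side, 73 to 79 mm from the rack's middle (cup 62 mm across, 60 high, no grip; its top 6 mm above the bar's top). The clear gap between the two hanging cups is 84 to 96 mm.
- cup_right_hook (a point): The same for the larger cup on the rack's -y side (62 mm across, 50 mm high).
- mug0_mid (a point): Middle (62 mm up) of a grey stoneware mug, 84 mm across and 125 mm high, standing on the counter; a bystander.
- mug1_mid (a point): Middle of a second mug of the same kind; a bystander.
Not all that is in view belongs to the job. Leave any orange or pink look-alike of the part that bears dipper_grip alone. What is shaped like the part that bears cup_right_hook but orange is not meant.

How it is judged:
By the outcome, as a careful person would: the job done as asked, in the order asked, and still so for the second after the job is handed in, with the robot touching nothing.
It also fails if it takes over 72 s, if anything falls off the work surface, if the arm or the gripper's body presses on something with over 40 N, if the wrist force passes 120 N, or if a joint passes its speed limit or range.

## Robot

A 6-joint arm with a two-finger parallel gripper is mounted at the origin on the work surface. World frame = base frame: x ahead of the robot, y to its left, z up, the work surface at z = 0. Lengths are in m, angles in rad, forces in N, time in s.
With the tool pointing down it reaches from about 0.375 to 0.9 m from the base axis. Payload 3.1 kg.
Tool frame: the origin (TCP) lies at the very end of the fingers, on their centre line; the grasp point (between the pads) lies 19 mm behind it; x points along the fingers, y is the direction in which the jaws open and shut, and the axes are right-handed (so a half turn about x gives the same grasp; the last joint's range is limited). The gripper opens to 85 mm and grips with 20 to 120 N. Pads are 22 mm wide; open, the fingers measure 114 mm over their backs; the gripper's body (76 mm by 85 mm) begins 54 mm behind the grasp point. The pads swing forward as they close: fully open they stand 13 mm farther back than shut.
Start: joints at [-1.288, 0.527, 1.433, -0, 1.181, -0.178], TCP at [0.278, -0.559, 0.231] pointing down, gripper open.
Joint ranges: [-3.08, 3.08], [-0.75, 2.2], [0.22, 2.44], [-1.43, 4.57], [0, 2.65], [-2.85, 2.85]. Speed limits (rad/s): [2.79, 2.79, 3.14, 3.14, 3.14, 3.14].

## Interface

Orientations are given as a unit quaternion [x, y, z, w].
In Python, from station import sense, snapshot, camera_model, sign_off gives the robot as it stands.
- The arm moves only by the tool step_arm, never from a script. Its argument "increments" is one flat list of numbers, 5 for each row, row after row: the shift along the tool's x, y, z in units of 60 mm (1.0 is 60 mm), then the turn about the tool's x in units of 5 degrees (1.0 is 5 degrees), then the closure, from 0 (fully open) to 1 (shut). A call has exactly 5 rows; each row is the pose to reach, as a shift and turn from the pose measured when the call began, along the tool's axes at that moment; what a row does not reach only later rows make up. A row lasts 1/8 s, in which the tool goes at most 62.5 mm and 10.7 degrees, less where a joint would pass 70% of its speed; a pose out of reach is approached as far as the arm can. A call with a gripper value outside its range is refused whole. The fingers move at their own pace and stop on an object; "grip_force" is the grip in N (left out, the last holds). Time passes only in rows, so rows that repeat a pose let the fingers close, or fill a call up. It gives the time, the measured TCP pose, the force and the opening at its end, in the units of the state.
- sense(): the state, without advancing time (a new reading comes with each control period).
- snapshot(name): name is "side" or "top"; returns the picture (480x640x3 uint8, blue, green, red); there is no depth.
- camera_model(name): a dict with "vertical_fov" (degrees; the focal length in pixels is half the picture's height over the tangent of half this angle, whatever the lens; pixels are square), "cx", "cy" (the principal point, pixels), "R" (3x3) and "t" (3): a world point X has camera coordinates R X + t. Camera axes: x right, y down, z forward; pixel columns grow to the right and rows downward; lengths in m; the calibration is good to about 2 mm. A picture is of the moment at which its call begins. camera_model takes no time and is no camera call.
- sign_off(): hands the job in, once; it reports no verdict.
The state is a dict: "t": time; "q": joint angles; "qd": joint speeds; "tau": joint torques, N m; "tcp_pos": TCP position; "tool_rot": TCP orientation; "force": force on the tool from outside, world axes, zero at the start; "ft_torque": the same for the moment, N m; "finger_gap": opening from 0.0 (shut) to 1.0 (fully open).
Only numpy, scipy, OpenCV 4.12 (cv2) and the standard library are available. Lean on these libraries where they do the work, as an engineer would, in place of code of your own. Each camera call takes 0.05 s, during which the arm holds its last target. There are 200 camera calls.

## Working session

There is one attempt and no reset: what is moved stays moved. The work goes in short steps, Python scripts to look and compute and a tool call to move; the robot and the scene stay as the last step left them, time stands still between calls to the robot, and variables do not carry over. Pictures are saved under pics/ and viewed, about 8 in all and at most 12, crops included, and the job is handed in when it is done.

Besides the shell and the picture viewer there is one more tool, called after "Request:" as name(argument=value, ...) on one line, values as JSON. step_arm: Moves the arm, as the interface text tells. Its arguments: {"type":"object","properties":{"increments":{"type":"array","items":{"type":"number"}},"grip_force":{"type":"number"}},"required":["increments"]}

```bash
ls; mkdir -p pics
python3 - <<'E'
from station import *
import cv2,json
s=sense();print({k:s[k] for k in('t','tcp_pos','tool_rot','force','finger_gap')})
for n in('side','top'):
    cv2.imwrite(f'pics/{n}0.png',snapshot(n));print(n,camera_model(n))
E
```

```text
pics
{'t': 0.0, 'tcp_pos': array([ 0.2782999 , -0.55883365,  0.23034642]), 'tool_rot': array([-0.68829811, -0.16258812,  0.68837799, -0.16107935]), 'force': array([ 0.0894349 ,  1.01522475, -0.84526106]), 'finger_gap': 1.0034358865743904}
side {'vertical_fov': 53.00530645161671, 'cx': 317.65689407884605, 'cy': 233.89878472352837, 'R': array([[-0.74332421, -0.66879052,  0.01372432],
       [-0.36339449,  0.38649779, -0.84768149],
       [ 0.56161692, -0.63508951, -0.53032796]]), 't': array([0.44808032, 0.34783704, 0.71981502])}
top {'vertical_fov': 48.821780330918784, 'cx': 311.1747524160682, 'cy': 246.16315545509232, 'R': array([[ 0.13793043, -0.99043203, -0.00442555],
       [-0.96987027, -0.13415829, -0.20335492],
       [ 0.2008155 ,  0.03234104, -0.97909509]]), 't': array([-0.07540334,  0.6253129 ,  1.0118456 ])}
```

View pics/side0.png

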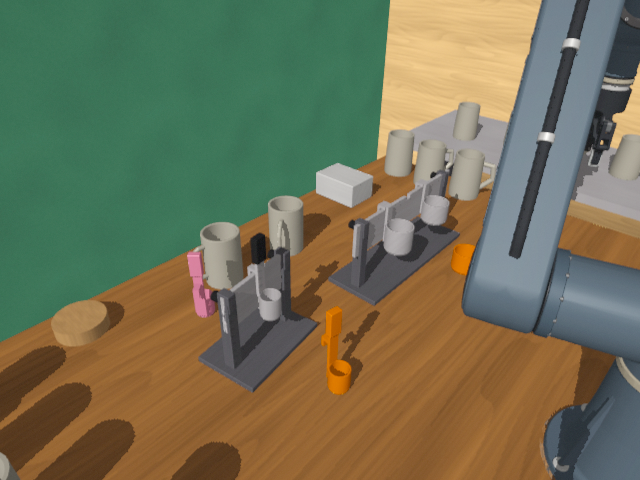

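View pics/top0.png

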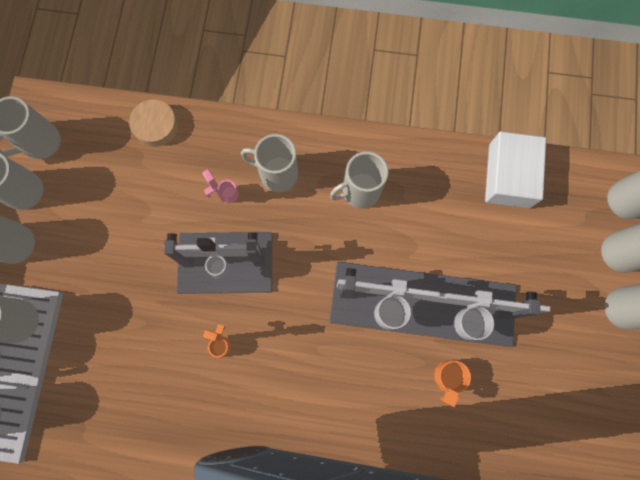

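Side view: the black-gripped dipper is at (258,248), on the stand; in the top view it is at (207,243). Candidates in top view: black grip (207,243) on the stand, orange dipper (218,345), pink dipper (222,188). I choose the black one. The rack bar runs from about (340,283) to (548,309), with cups at (392,312) and (474,322). The orange cup at (452,377) is not meant.

Run:
```python
import cv2,numpy as np
t=cv2.imread('pics/top0.png');s=cv2.imread('pics/side0.png')
a=cv2.resize(t[225:300,155:285],None,fx=4,fy=4,interpolation=3)
b=cv2.resize(t[255:350,325:560],None,fx=3.4,fy=3.4,interpolation=3)[:300,:800]
c=np.zeros((600,800,3),np.uint8)
c[:a.shape[0],:520]=a[:300]
c[300:300+b.shape[0],:b.shape[1]]=b
d=cv2.resize(s[225:300,235:305],None,fx=4,fy=4,interpolation=3);c[:300,520:800]=d
cv2.imwrite('pics/crop1.png',c)
```

```text
(no output)
```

View pics/crop1.png

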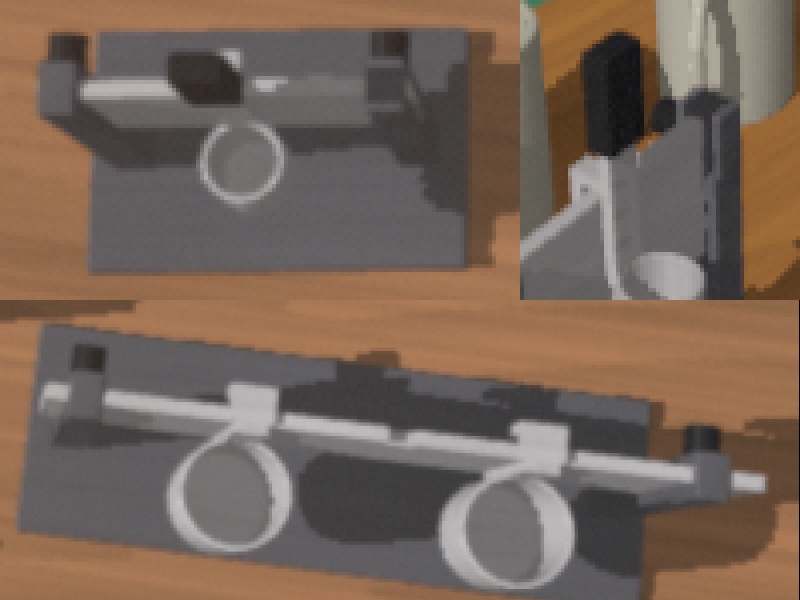

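The crop confirms the choice: a black grip with a steel cup on the stand, at about (206,244) top and (258,249) side. The notch shows as a dark break in the rack bar at top pixel (442,294).

```bash
cat > h.py <<'E'
from station import *
import numpy as np,cv2
def ray(n,u,v):
    m=camera_model(n);R=np.array(m['R']);t=np.array(m['t']);f=240/np.tan(np.radians(m['vertical_fov']/2))
    d=R.T@np.array([(u-m['cx'])/f,(v-m['cy'])/f,1]);return -R.T@t,d
def plane(n,u,v,z):
    o,d=ray(n,u,v);return o+d*(z-o[2])/d[2]
def tri(p,q):
    (a,d),(b,e)=ray('top',*p),ray('side',*q)
    k=np.linalg.lstsq(np.c_[d,-e],b-a,rcond=None)[0];x,y=a+d*k[0],b+e*k[1];return (x+y)/2,np.linalg.norm(x-y)
def proj(n,X):
    m=camera_model(n);f=240/np.tan(np.radians(m['vertical_fov']/2));c=np.array(m['R'])@X+m['t'];return c[:2]/c[2]*f+[m['cx'],m['cy']]
E
python3 - <<'E'
from h import *
np.set_printoptions(precision=4,suppress=True)
t=cv2.imread('pics/top0.png');s=cv2.imread('pics/side0.png')
def cen(im,x0,y0,x1,y1):
    m=(im[y0:y1,x0:x1].max(2)<50).astype(np.uint8);n,l,st,c=cv2.connectedComponentsWithStats(m)
    i=1+st[1:,4].argmax();print(st[i]+[x0,y0,0,0,0]);return c[i]+[x0,y0]
p=cen(t,193,233,218,255);q=cen(s,245,230,268,266);print(p,q,'grip',tri(p,q))
print('grip plane',plane('top',*p,.22))
P=lambda X,Y,ox,oy,k:(ox+X/k-.5+.5/k,oy+Y/k-.5+.5/k)
for n,X,Y in(('barL',120,102),('mid',380,133),('barR',640,166),('notch',397,134),('brL',88,98),('brR',712,170),('endL',42,95),('endR',765,182)):
    print(n,plane('top',*P(X,Y,325,255,3.4),.17))
print('cups rim')
for X,Y in((230,190),(507,232)):print(plane('top',*P(X,Y,325,255,3.4),.135))
for X,Y in((85,90),(365,80),(260,85)):print('stand',plane('top',*P(X,Y,155,225,4),.17))
for n,X,Y in(('base corners',90,30),('',468,30),('',465,268),('',90,270)):print(n,plane('top',*P(X,Y,155,225,4),.01))
print('dip cup rim',plane('top',*P(242,163,155,225,4),.22-.09))
for X,Y in((40,25),(650,102),(20,228)):print('rackbase',plane('top',*P(X,Y,325,255,3.4),.01))
E
```

```text
[210 242   4   8  19]
[251 234  15  30 383]
[211.4737 246.1053] [258.0418 248.3499] grip (array([0.577 , 0.1802, 0.2155]), np.float64(0.005200906929039635))
grip plane [0.5742 0.1775 0.22  ]
barL [ 0.5499 -0.089   0.17  ]
mid [ 0.5524 -0.2269  0.17  ]
barR [ 0.5538 -0.3636  0.17  ]
notch [ 0.5531 -0.2358  0.17  ]
brL [ 0.5497 -0.072   0.17  ]
brR [ 0.5569 -0.4012  0.17  ]
endL [ 0.5479 -0.0476  0.17  ]
endR [ 0.5544 -0.429   0.17  ]
cups rim
[ 0.5153 -0.1565  0.135 ]
[ 0.5134 -0.3072  0.135 ]
stand [0.5723 0.253  0.17  ]
stand [0.5945 0.1267 0.17  ]
stand [0.5856 0.174  0.17  ]
base corners [0.6319 0.3033 0.01  ]
 [0.6597 0.1016 0.01  ]
 [0.5325 0.0835 0.01  ]
 [0.5044 0.2788 0.01  ]
dip cup rim [0.5545 0.1842 0.13  ]
rackbase [ 0.6141 -0.0448  0.01  ]
rackbase [ 0.6179 -0.4248  0.01  ]
rackbase [ 0.4876 -0.0489  0.01  ]
```

Run:
```python
from h import *
from scipy.spatial.transform import Rotation as Ro
np.set_printoptions(precision=4,suppress=True)
t=cv2.imread('pics/top0.png');s=cv2.imread('pics/side0.png')
def cen(im,x0,y0,x1,y1,th):
    m=(im[y0:y1,x0:x1].max(2)<th).astype(np.uint8);n,l,st,c=cv2.connectedComponentsWithStats(m)
    i=1+st[1:,4].argmax();print(st[i]+[x0,y0,0,0,0]);return c[i]+[x0,y0]
for th in(60,75,85):
    p=cen(t,193,236,217,255,th);print(th,p,plane('top',*p,.225))
print(t[236:255,193:220].max(2))
R=Ro.from_quat(sense()['tool_rot']).as_matrix();print(R)
for yaw in(8,9,10):
    c,sn=np.cos(np.radians(yaw)),np.sin(np.radians(yaw))
    g=np.array([.577,.179,.22]);print([proj('top',g+np.array([c*a-sn*b,sn*a+c*b,z])).round(1).tolist() for a in(-.007,.007) for b in(-.012,.012) for z in(-.025,.025)])
```

```text
[198 239  17  12 168]
60 [206.0833 244.5655] [0.5747 0.1861 0.225 ]
[197 238  19  13 197]
75 [205.6497 244.1624] [0.5753 0.187  0.225 ]
[196 238  20  14 217]
85 [205.8571 244.3963] [0.5749 0.1865 0.225 ]
[[100  98  99 101  97 100  99  97  98  99  98  98  98  97  97  97  99 102
  102 102 101 101 100  97  96  98  98]
 [ 98  98  98  97  93  91  89  88  87  89  91  89  89  88  90  95 106 121
  133 138 137 126 106  96  98  96  96]
 [ 99  98  99  96  82  72  69  69  71  69  70  69  68  70  70  81 103 131
  158 174 176 160 118  99  97  98  97]
 [ 98  98  96  88  67  60  58  58  57  58  57  58  59  56  56  59  65  83
  125 164 180 164 120 101  98  96  98]
 [ 96  98  96  87  64  58  54  57  58  58  58  58  59  57  57  57  57  56
   81 128 165 161 121 102  97  96  97]
 [ 97  97  94  83  64  59  60  58  58  58  57  58  58  57  57  55  55  51
   55  82 128 146 116 101  96  97  95]
 [ 98  96  95  86  65  58  57  59  58  58  58  60  58  56  57  57  54  48
   50  57  88 113 101  99  97  95  95]
 [101 102  99  90  63  59  59  59  57  59  58  58  59  58  56  57  56  49
   48  49  55  69  87  98  99 1
[... 1020 characters left out ...]
100]
 [104 103 103 102 103 104 103 103 103 105 104 103 102 104 108 109 106 107
  108 108 111 111 110 111 107 102 101]
 [104 103 105 104 104 104 101 103 102 104 102 105 101 103 104 105 109 112
  112 111 111 111 113 112 111 108 105]]
[[-0.0005  0.4455 -0.8953]
 [ 0.0019 -0.8953 -0.4455]
 [-1.     -0.0019 -0.0004]]
[[220.2, 251.1], [215.0, 245.4], [206.7, 251.2], [200.8, 245.4], [220.4, 243.4], [215.3, 237.3], [207.0, 243.5], [201.2, 237.3]]
[[220.2, 251.0], [215.1, 245.3], [206.8, 251.3], [200.9, 245.5], [220.4, 243.3], [215.3, 237.2], [206.9, 243.6], [201.1, 237.4]]
[[220.3, 250.9], [215.2, 245.1], [206.8, 251.4], [201.0, 245.7], [220.3, 243.2], [215.2, 237.1], [206.9, 243.7], [201.0, 237.6]]
```

Request:
step_arm(increments=[-0.4,-0.3,-0.35,0,0,-0.8,-0.9,-1.0,0,0,-1.2,-1.6,-1.8,0,0,-1.2,-2.3,-2.6,0,0,-1.2,-3.0,-3.35,0,0])

```text
t: 0.72
tcp_pos: [0.3766, -0.3118, 0.303]
tool_rot: [0.689, 0.162, -0.688, 0.161]
force: [0.6, 0.6, -0.1]
finger_gap: 0.996
```

Request:
step_arm(increments=[0,-0.7,-0.75,0,0,0,-1.4,-1.5,0,0,0,-2.0,-2.25,0,0,0,-2.6,-2.9,0,0,0,-3.1,-3.5,0,0])

```text
t: 1.35
tcp_pos: [0.482, -0.0497, 0.3032]
tool_rot: [0.688, 0.163, -0.688, 0.161]
force: [0.2, -0.1, 0.7]
finger_gap: 1.0
```

```bash
cat >> h.py <<'E'
from scipy.spatial.transform import Rotation as Ro
def go(target,yaw=None):
    s=sense();R=Ro.from_quat(s['tool_rot']).as_matrix()
    d=R.T@(np.array(target)-s['tcp_pos'])/.06
    a=np.degrees(np.arctan2(R[1,1],R[0,1]))
    print('t',s['t'],'tcp',s['tcp_pos'].round(4),'F',s['force'].round(2),'gap',round(s['finger_gap'],3),'yaw',a.round(2),'units',d.round(3),'turn',None if yaw is None else round((a-yaw)/5,3),'tilt',R[:,0].round(3))
E
python3 - <<'E'
from h import *
print(tri((206,244.6),(258,248.3)))
go([.576,.187,.30],-81)
E
```

```text
(array([0.57464892, 0.18661164, 0.22086765]), np.float64(0.0017126560348470043))
t 1.35 tcp [ 0.482  -0.0497  0.3032] F [ 0.24 -0.08  0.73] gap 1.0 yaw -63.53 units [ 0.06  -2.833 -3.162] turn 3.494 tilt [-0.     0.002 -1.   ]
```

Request:
step_arm(increments=[0,-0.7,-0.75,0.7,0,0,-1.4,-1.5,1.4,0,0,-2.0,-2.25,2.1,0,0,-2.6,-2.9,2.8,0,0,-2.83,-3.15,3.5,0])

```text
t: 1.98
tcp_pos: [0.5757, 0.1895, 0.3028]
tool_rot: [-0.705, -0.057, 0.705, -0.055]
force: [-1.3, -1.3, 0.1]
finger_gap: 1.0
```

Run:
```python
from h import *
a=snapshot('top')[190:290,130:280];b=snapshot('side')[150:330,180:340]
c=np.hstack([cv2.resize(a,(450,300),interpolation=3),cv2.resize(b,(320,360),interpolation=3)[:300]])
cv2.imwrite('pics/hover.png',c)
go([.5755,.187,.2],-81)
```

```text
t 2.075 tcp [0.5755 0.1887 0.3028] F [-0.14  0.68 -0.44] gap 0.999 yaw -80.84 units [1.713 0.031 0.004] turn 0.033 tilt [-0.001  0.002 -1.   ]
```

View pics/hover.png

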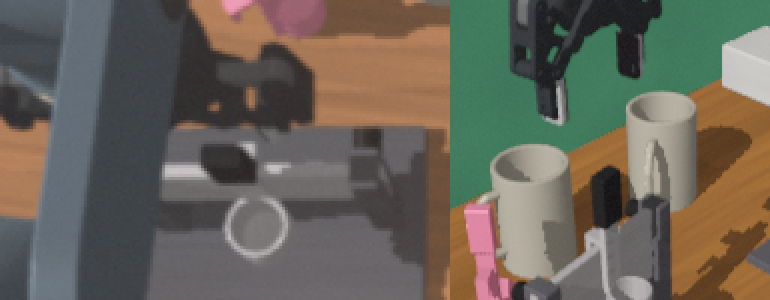

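The fingers straddle the grip, which is at about (230,160) in the left panel and (605,195) in the right, and nothing is in the way. Descending.

Request:
step_arm(increments=[0.4,0.03,0,0,0,0.8,0.03,0,0,0,1.2,0.03,0,0,0,1.5,0.03,0,0,0,1.7,0.03,0,0,0])

```text
t: 2.7
tcp_pos: [0.5748, 0.1858, 0.1997]
tool_rot: [-0.704, -0.057, 0.706, -0.056]
force: [0.1, -0.0, -0.2]
finger_gap: 0.997
```

Request:
step_arm(increments=[0,0,0,0,0.3,0,0,0,0,0.5,0,0,0,0,0.7,0,0,0,0,0.8,0,0,0,0,0.8], grip_force=50)

```text
t: 3.32
tcp_pos: [0.5753, 0.1858, 0.2006]
tool_rot: [-0.704, -0.057, 0.705, -0.056]
force: [-0.6, -0.6, 4.5]
finger_gap: 0.276
```

Run:
```python
from h import *
go([.5755,.187,.2],-81);print(sense()['ft_torque'])
```

```text
t 3.325 tcp [0.5753 0.1858 0.2006] F [-0.63 -0.63  4.5 ] gap 0.276 yaw -80.84 units [ 0.01  -0.019 -0.006] turn 0.032 tilt [-0.002  0.001 -1.   ]
[-0.07977756  0.06910342 -0.06126452]
```

Request:
step_arm(increments=[-0.1,0,0,0,0.8,-0.3,0,0,0,0.8,-0.6,0,0,0,0.8,-1.0,0,0,0,0.8,-1.4,0,0,0,0.8])

```text
t: 3.95
tcp_pos: [0.5752, 0.1857, 0.2854]
tool_rot: [-0.704, -0.057, 0.706, -0.056]
force: [0.4, -0.1, -3.1]
finger_gap: 0.275
```

Request:
step_arm(increments=[-0.3,0,0,0,0.8,-0.6,0,0,0,0.8,-0.9,0,0,0,0.8,-0.9,0,0,0,0.8,-0.9,0,0,0,0.8])

```text
t: 4.58
tcp_pos: [0.5746, 0.1856, 0.3387]
tool_rot: [-0.703, -0.057, 0.706, -0.056]
force: [-0.1, 0.4, -2.5]
finger_gap: 0.275
```

Run:
```python
from h import *
go([.543,-.237,.335],-89)
a=snapshot('top')[150:350,100:300];b=snapshot('side')[100:300,180:380]
cv2.imwrite('pics/lift.png',np.hstack([cv2.resize(a,(400,400),interpolation=3),cv2.resize(b,(400,400),interpolation=3)]))
```

```text
t 4.575 tcp [0.5746 0.1856 0.3387] F [-0.12  0.36 -2.47] gap 0.275 yaw -80.84 units [0.055 6.87  1.642] turn 1.632 tilt [-0.004  0.001 -1.   ]
```

View pics/lift.png

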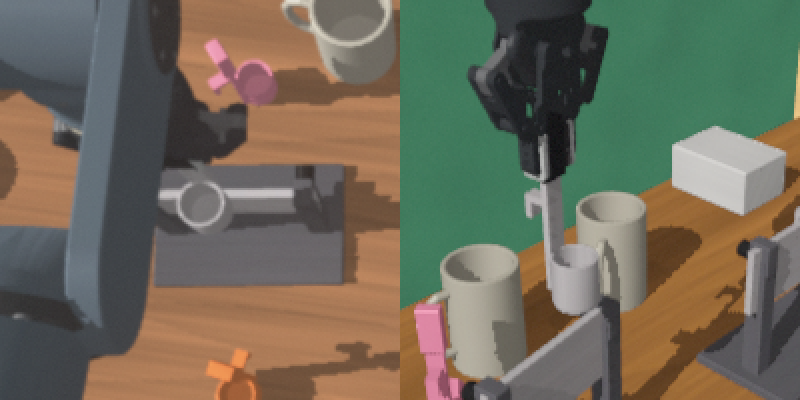

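The dipper hangs upright in the grip with its hook and cup clear of the stand (hook near (535,200), cup near (577,278) in the right panel). Moving it above the rack, slightly to the +y side of the notch seen in the image.

Request:
step_arm(increments=[0,0.6,0.15,0.3,0.8,0,1.3,0.3,0.6,0.8,0,2.0,0.5,0.9,0.8,0,2.7,0.65,1.2,0.8,0,3.4,0.8,1.6,0.8])

```text
t: 5.3
tcp_pos: [0.5591, -0.0247, 0.3373]
tool_rot: [-0.705, -0.007, 0.709, -0.006]
force: [0.3, -0.0, -2.7]
finger_gap: 0.277
```

Run:
```python
from h import *
go([.542,-.222,.338],-89)
```

```text
t 5.3 tcp [ 0.5591 -0.0247  0.3373] F [ 0.3  -0.03 -2.69] gap 0.277 yaw -88.9 units [-0.015  3.282  0.348] turn 0.02 tilt [-0.006  0.001 -1.   ]
```

Request:
step_arm(increments=[0,0.6,0.06,0,0.8,0,1.3,0.13,0,0.8,0,2.0,0.2,0,0.8,0,2.7,0.28,0,0.8,0,3.28,0.35,0,0.8])

```text
t: 5.92
tcp_pos: [0.5413, -0.2234, 0.3361]
tool_rot: [-0.704, -0.007, 0.71, -0.006]
force: [-1.0, -0.5, -2.9]
finger_gap: 0.274
```

Run:
```python
from h import *
go([.542,-.222,.27],-89)
t=snapshot('top');s=snapshot('side');cv2.imwrite('pics/t_rack.png',t);cv2.imwrite('pics/s_rack.png',s)
a=t[220:370,310:510];b=s[50:300,300:500]
cv2.imwrite('pics/rack1.png',np.hstack([cv2.resize(a,(400,300),interpolation=3),cv2.resize(b,(400,500),interpolation=3)[150:450]]))
print(proj('top',np.array([.552,-.222,.17])),proj('side',np.array([.552,-.222,.17])))
```

```text
t 5.925 tcp [ 0.5413 -0.2234  0.3361] F [-0.99 -0.47 -2.87] gap 0.274 yaw -88.94 units [ 1.102 -0.02  -0.021] turn 0.011 tilt [-0.008  0.002 -1.   ]
[433.67678271 293.61174966] [401.64300078 197.08105787]
```

View pics/rack1.png

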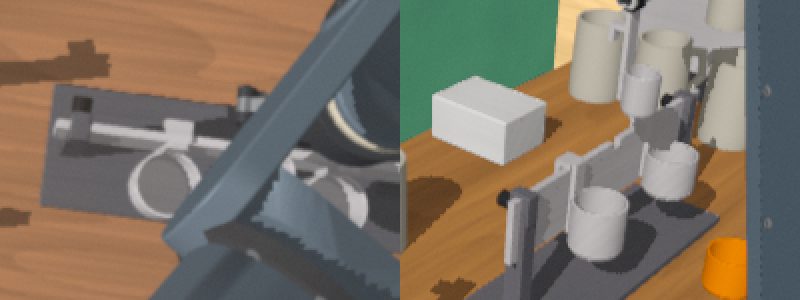

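The left panel shows the arm hiding the middle of the bar from above. The right panel shows the dipper above the gap, cup on the cups' side, at about (640,60). I'll lower it partway, with the lip still above the bar, and then check from the side.

Request:
step_arm(increments=[0.35,-0.02,-0.01,0,0.8,0.7,-0.02,-0.01,0,0.8,1.05,-0.02,-0.01,0,0.8,1.4,-0.02,-0.01,0,0.8,1.65,-0.02,-0.01,0,0.8])

```text
t: 6.65
tcp_pos: [0.5407, -0.2235, 0.2354]
tool_rot: [-0.704, -0.006, 0.71, -0.005]
force: [0.5, -0.4, -3.1]
finger_gap: 0.274
```

Run:
```python
from h import *
go([.542,-.222,.2006],-89)
t=snapshot('top');s=snapshot('side');cv2.imwrite('pics/t_rack2.png',t);cv2.imwrite('pics/s_rack2.png',s)
cv2.imwrite('pics/rack2.png',np.hstack([cv2.resize(t[250:340,400:490],(240,240),interpolation=3),cv2.resize(s[150:270,340:460],(600,600),interpolation=3)[:240*2+0,:560][:600]][1:]))
p=sense()['tcp_pos'];h=p+[.01,0,-.031]
for n,X in(('hookpt',h),('lip bottom',h+[.01,0,-.014]),('bar top',np.array([.552,h[1],.17]))):print(n,(proj('side',X)-[340,150])*5,proj('side',X))
```

```text
t 6.65 tcp [ 0.5407 -0.2235  0.2354] F [ 0.55 -0.41 -3.09] gap 0.274 yaw -89.12 units [ 0.58  -0.024 -0.028] turn -0.024 tilt [-0.009  0.002 -1.   ]
hookpt [321.89665604 167.84667124] [404.37933121 183.56933425]
lip bottom [299.57611541 189.32176705] [399.91522308 187.86435341]
bar top [309.87348321 234.40088546] [401.97469664 196.88017709]
```

View pics/rack2.png

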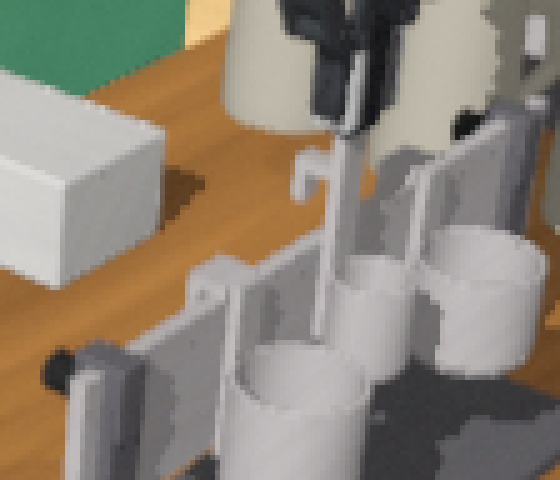

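Request:
step_arm(increments=[0.1,-0.02,-0.03,0,0.8,0.2,-0.02,-0.03,0,0.8,0.3,-0.02,-0.03,0,0.8,0.34,-0.02,-0.03,0,0.8,0.36,-0.02,-0.03,0,0.8])

```text
t: 7.38
tcp_pos: [0.5415, -0.2221, 0.2131]
tool_rot: [-0.703, -0.006, 0.711, -0.004]
force: [-0.9, 0.2, -2.7]
finger_gap: 0.272
```

Request:
step_arm(increments=[0.02,0,0,0,0.8,0.04,0,0,0,0.8,0.06,0,0,0,0.8,0.07,0,0,0,0.8,0.08,0,0,0,0.8])

```text
t: 8.0
tcp_pos: [0.5415, -0.2221, 0.2083]
tool_rot: [-0.703, -0.006, 0.711, -0.004]
force: [-0.7, -0.5, -3.2]
finger_gap: 0.274
```

Run:
```python
from h import *
go([.542,-.222,.2026],-89);print(sense()['ft_torque'])
```

```text
t 8.0 tcp [ 0.5415 -0.2221  0.2083] F [-0.7  -0.53 -3.24] gap 0.274 yaw -89.13 units [ 0.095 -0.001 -0.009] turn -0.026 tilt [-0.011  0.003 -1.   ]
[-0.00617977 -0.01832999 -0.01225301]
```

The lip has passed the bar with no contact force. I'll lower in small steps to touch the top edge.

Request:
step_arm(increments=[0.03,0,0,0,0.8,0.05,0,0,0,0.8,0.07,0,0,0,0.8,0.09,0,0,0,0.8,0.1,0,0,0,0.8])

```text
t: 8.62
tcp_pos: [0.5414, -0.2221, 0.2022]
tool_rot: [-0.703, -0.006, 0.711, -0.004]
force: [-0.2, -0.1, -2.4]
finger_gap: 0.276
```

Request:
step_arm(increments=[0.01,0,0,0,0.8,0.01,0,0,0,0.8,0.02,0,0,0,0.8,0.02,0,0,0,0.8,0.02,0,0,0,0.8])

```text
t: 9.25
tcp_pos: [0.5414, -0.2221, 0.201]
tool_rot: [-0.703, -0.006, 0.711, -0.004]
force: [-0.2, -0.6, -3.6]
finger_gap: 0.275
```

Request:
step_arm(increments=[0.01,0,0,0,0.8,0.01,0,0,0,0.8,0.02,0,0,0,0.8,0.02,0,0,0,0.8,0.02,0,0,0,0.8])

```text
t: 9.88
tcp_pos: [0.5415, -0.2221, 0.2007]
tool_rot: [-0.703, -0.006, 0.711, -0.004]
force: [-2.4, 0.3, 6.8]
finger_gap: 0.273
```

Contact: Fz went from −3 to +6.8 N at z 0.2007, which matches the bar top. I'll ease to a light press and slide toward −y.

Request:
step_arm(increments=[0.004,0.02,0,0,0.8,0.004,0.04,0,0,0.8,0.004,0.06,0,0,0.8,0.004,0.08,0,0,0.8,0.004,0.1,0,0,0.8])

```text
t: 10.5
tcp_pos: [0.5421, -0.2279, 0.2006]
tool_rot: [-0.704, -0.006, 0.711, -0.004]
force: [0.2, 4.9, 5.8]
finger_gap: 0.27
```

Request:
step_arm(increments=[0.005,0.02,0,0,0.8,0.005,0.04,0,0,0.8,0.005,0.06,0,0,0.8,0.005,0.07,0,0,0.8,0.005,0.08,0,0,0.8])

```text
t: 11.12
tcp_pos: [0.5426, -0.2323, 0.2006]
tool_rot: [-0.704, -0.007, 0.71, -0.004]
force: [0.6, 4.3, 5.2]
finger_gap: 0.275
```

Request:
step_arm(increments=[0.004,0.015,0,0,0.8,0.004,0.03,0,0,0.8,0.004,0.03,0,0,0.8,0.004,0.03,0,0,0.8,0.004,0.03,0,0,0.8])

```text
t: 11.75
tcp_pos: [0.5428, -0.2339, 0.2005]
tool_rot: [-0.704, -0.007, 0.71, -0.004]
force: [-0.7, 3.7, 5.1]
finger_gap: 0.276
```

Request:
step_arm(increments=[0.004,0.015,0,0,0.8,0.004,0.03,0,0,0.8,0.004,0.03,0,0,0.8,0.004,0.03,0,0,0.8,0.004,0.03,0,0,0.8])

```text
t: 12.38
tcp_pos: [0.5431, -0.2355, 0.2004]
tool_rot: [-0.704, -0.007, 0.71, -0.004]
force: [-0.8, 3.3, 5.7]
finger_gap: 0.276
```

Request:
step_arm(increments=[0.004,0.015,0.004,0,0.8,0.004,0.03,0.004,0,0.8,0.004,0.03,0.004,0,0.8,0.004,0.03,0.004,0,0.8,0.004,0.03,0.004,0,0.8])

```text
t: 13.0
tcp_pos: [0.5432, -0.2373, 0.2003]
tool_rot: [-0.705, -0.007, 0.71, -0.004]
force: [1.2, 4.5, 4.5]
finger_gap: 0.271
```

Request:
step_arm(increments=[0.004,0.015,0.004,0,0.8,0.004,0.03,0.004,0,0.8,0.004,0.03,0.004,0,0.8,0.004,0.03,0.004,0,0.8,0.004,0.03,0.004,0,0.8])

```text
t: 13.62
tcp_pos: [0.5427, -0.2393, 0.1995]
tool_rot: [-0.704, -0.007, 0.71, -0.003]
force: [-0.1, 0.6, -3.3]
finger_gap: 0.277
```

Run:
```python
from h import *
go([.543,-.238,.2006],-89);print(sense()['ft_torque'])
s=snapshot('side')
cv2.imwrite('pics/slide.png',cv2.resize(s[165:265,350:450],(600,600),interpolation=3))
```

```text
t 13.625 tcp [ 0.5427 -0.2393  0.1995] F [-0.08  0.64 -3.3 ] gap 0.277 yaw -89.17 units [-0.017 -0.022 -0.005] turn -0.034 tilt [-0.008  0.005 -1.   ]
[-0.01911079 -0.02764088 -0.04441926]
```

View pics/slide.png

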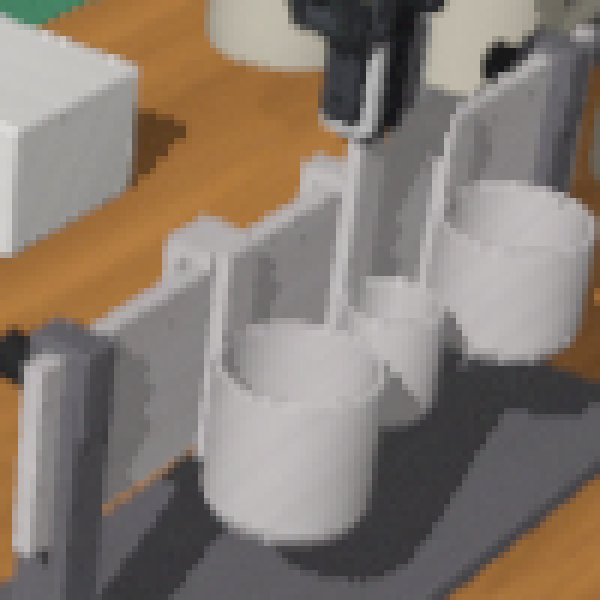

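Fz fell back to −3.3 N and z began to drop at y −0.239, so the hook is at the notch. The picture shows it straddling the bar at about (325,180), between the two cups. Lowering gently.

Request:
step_arm(increments=[0.015,0,0,0,0.8,0.03,0,0,0,0.8,0.03,0,0,0,0.8,0.03,0,0,0,0.8,0.03,0,0,0,0.8])

```text
t: 14.3
tcp_pos: [0.5428, -0.2393, 0.1979]
tool_rot: [-0.704, -0.007, 0.71, -0.004]
force: [-0.8, 0.0, -3.9]
finger_gap: 0.278
```

Request:
step_arm(increments=[0.015,0,0,0,0.8,0.03,0,0,0,0.8,0.03,0,0,0,0.8,0.03,0,0,0,0.8,0.03,0,0,0,0.8])

```text
t: 14.92
tcp_pos: [0.5428, -0.2393, 0.1962]
tool_rot: [-0.704, -0.007, 0.71, -0.004]
force: [-1.2, -0.4, -2.9]
finger_gap: 0.277
```

Free descent into the notch. Floor expected at about z 0.1915.

Request:
step_arm(increments=[0.015,0,0,0,0.8,0.03,0,0,0,0.8,0.045,0,0,0,0.8,0.05,0,0,0,0.8,0.05,0,0,0,0.8])

```text
t: 15.55
tcp_pos: [0.5428, -0.2393, 0.1931]
tool_rot: [-0.704, -0.007, 0.71, -0.004]
force: [-0.4, 0.5, -3.2]
finger_gap: 0.274
```

Request:
step_arm(increments=[0.01,0,0,0,0.8,0.02,0,0,0,0.8,0.025,0,0,0,0.8,0.025,0,0,0,0.8,0.025,0,0,0,0.8])

```text
t: 16.18
tcp_pos: [0.5428, -0.2392, 0.1917]
tool_rot: [-0.704, -0.007, 0.71, -0.004]
force: [-0.2, -0.2, -1.8]
finger_gap: 0.272
```

Request:
step_arm(increments=[0.005,0,0,0,0.8,0.01,0,0,0,0.8,0.01,0,0,0,0.8,0.01,0,0,0,0.8,0.01,0,0,0,0.8])

```text
t: 16.8
tcp_pos: [0.5428, -0.2393, 0.1916]
tool_rot: [-0.705, -0.007, 0.71, -0.004]
force: [-1.8, 1.0, 5.0]
finger_gap: 0.273
```

The bridge is on the notch floor: 9.1 mm below the bar top, with Fz back up to +5 N. Releasing.

Request:
step_arm(increments=[-0.004,0,0,0,0.8,-0.004,0,0,0,0.75,-0.004,0,0,0,0.7,-0.004,0,0,0,0.6,-0.004,0,0,0,0.5], grip_force=20)

```text
t: 17.42
tcp_pos: [0.543, -0.2394, 0.1918]
tool_rot: [-0.705, -0.007, 0.71, -0.004]
force: [0.4, -0.5, -0.3]
finger_gap: 0.499
```

Request:
step_arm(increments=[0,0,0,0,0.45,0,0,0,0,0.4,0,0,0,0,0.4,0,0,0,0,0.4,0,0,0,0,0.4])

```text
t: 18.05
tcp_pos: [0.543, -0.2394, 0.1918]
tool_rot: [-0.705, -0.007, 0.71, -0.004]
force: [-0.3, 1.1, 0.1]
finger_gap: 0.599
```

Run:
```python
from h import *
go([.543,-.239,.3],-89)
s=snapshot('side')
cv2.imwrite('pics/rel.png',cv2.resize(s[155:255,350:450],(600,600),interpolation=3))
```

```text
t 18.05 tcp [ 0.543  -0.2394  0.1918] F [-0.26  1.05  0.08] gap 0.599 yaw -89.16 units [-1.803 -0.014  0.012] turn -0.032 tilt [-0.007  0.004 -1.   ]
```

View pics/rel.png

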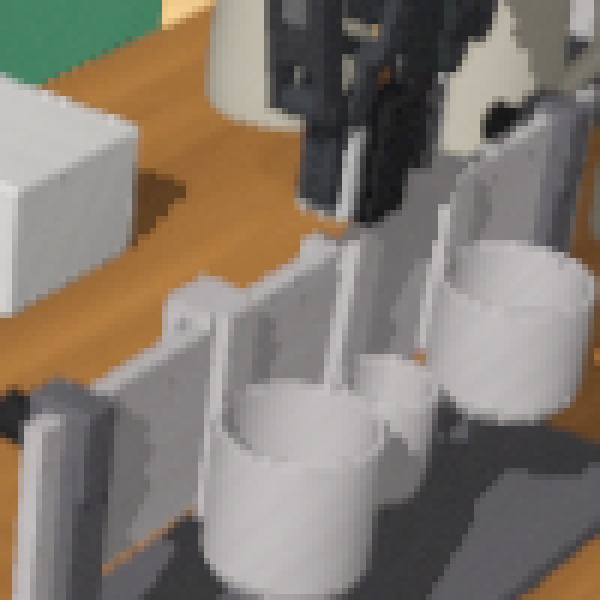

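Released: Fz is about 0, and the hook is down in the bar at about (320,245), with the dipper upright between the cups. Withdrawing straight up.

Request:
step_arm(increments=[-0.1,0,0,0,0.4,-0.3,0,0,0,0.4,-0.6,0,0,0,0.4,-1.0,0,0,0,0.4,-1.4,0,0,0,0.4])

```text
t: 18.73
tcp_pos: [0.5437, -0.2398, 0.2775]
tool_rot: [-0.705, -0.006, 0.709, -0.004]
force: [-0.4, -0.5, -0.0]
finger_gap: 0.602
```

Request:
step_arm(increments=[-0.3,-0.3,0,0,0.4,-0.6,-1,0.4,0,0.4,-0.9,-1.8,0.8,0,0.4,-1,-2.6,1.2,0,0.4,-1,-3.4,1.6,0,0.4])

```text
t: 19.35
tcp_pos: [0.444, -0.0351, 0.3401]
tool_rot: [-0.706, -0.006, 0.708, -0.004]
force: [1.3, 0.3, -0.3]
finger_gap: 0.599
```

Request:
step_arm(increments=[0,-0.5,0,0,0.4,0,-1.2,0,0,0.4,0,-1.9,0,0,0.4,0,-2.6,0,0,0.4,0,-2.6,0,0,0.4])

```text
t: 19.98
tcp_pos: [0.4403, 0.1239, 0.3412]
tool_rot: [-0.706, -0.009, 0.708, -0.006]
force: [0.0, -0.6, 0.6]
finger_gap: 0.603
```

Run:
```python
from h import *
go([.543,-.239,.3],-89)
t=snapshot('top');s=snapshot('side')
cv2.imwrite('pics/fin.png',np.hstack([cv2.resize(t[240:360,320:560],(480,240),interpolation=3),cv2.resize(s[165:285,325:485],(320,240),interpolation=3)]))
t0=cv2.imread('pics/top0.png')
b=(t[265:330,400:480].max(2)<62).astype(np.uint8);n,l,st,c=cv2.connectedComponentsWithStats(b)
print(st,c+[400,265])
print(proj('top',np.array([.5428,-.2393,.211])))
```

```text
t 19.975 tcp [0.4403 0.1239 0.3412] F [ 0.   -0.57  0.63] gap 0.603 yaw -88.85 units [ 0.653  6.084 -1.591] turn 0.031 tilt [-0.004  0.004 -1.   ]
[[   0    0   80   65 5013]
 [  78   19    1    1    1]
 [  78   21    2    1    2]
 [  38   28   20   13  183]
 [  59   41    1    1    1]] [[439.17015759 296.93077997]
 [478.         284.        ]
 [478.5        286.        ]
 [447.79234973 299.03825137]
 [459.         306.        ]]
[448.57589019 297.53417467]
```

View pics/fin.png

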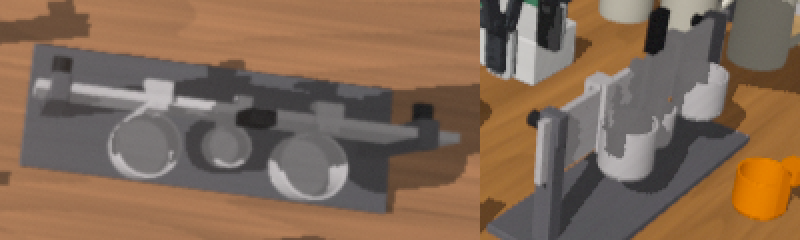

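Final picture: the dipper hangs between the cups, grip at (448,299) in the top view. The cups are where they were, at (392,312) and (474,323). One stillness check, then I hand in.

Request:
step_arm(increments=[0,0,0,0,0.4,0,0,0,0,0.4,0,0,0,0,0.4,0,0,0,0,0.4,0,0,0,0,0.4])

```text
t: 20.7
tcp_pos: [0.441, 0.1213, 0.3409]
tool_rot: [-0.706, -0.007, 0.708, -0.005]
force: [0.5, -0.3, -0.1]
finger_gap: 0.601
```

Run:
```python
from h import *
def c():
    t=snapshot('top');b=(t[265:330,400:480].max(2)<62).astype(np.uint8);n,l,st,ce=cv2.connectedComponentsWithStats(b);i=1+st[1:,4].argmax();return ce[i]+[400,265]
print([c() for _ in range(4)]);print(sense()['t'],sense()['force'])
print(sign_off())
```

```text
[array([447.78142077, 299.06557377]), array([447.85245902, 298.98907104]), array([447.8423913 , 299.01630435]), array([447.85245902, 298.98907104])]
20.9 [ 0.19182027  0.32952104 -0.87173685]
the job is handed in; nothing more can be done
None
```

The dipper is hanging in the rack's notch, released and still, and I handed the job in at 20.9 s. `sign_off` gives no verdict, so the result below rests on my own readings.

- **What I did:** I lifted the black-gripped dipper straight up off the stand and lowered it between the two hanging cups on their side of the rack. I slid it lightly along the bar, about 8 N down at the readings between steps (peak 9.6 N at first touch). At y ≈ −0.239 the contact force fell away.
- **Fit in the notch:** From there it went down freely until it touched bottom 9.1 mm below the bar's top, against the notch's stated 9 mm depth. I then opened the gripper and withdrew.
- **Last checks:** The grip's position in the top view stayed within 0.1 pixel over about 0.8 s. Both hanging cups are within about 2 pixels (roughly 3 mm) of where they started, judged by eye. The gripper was clear, with no load on it.
- **Disagreements:** The notch as seen in the first picture was about 3 mm from where I felt it. The grip sits about 1.5 pixels from its predicted place, which I take to be the dipper's natural lean. I did not measure the mugs again, but the arm never went near them below their height.

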